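# Decant the chocolate balls from the thin cup into the lidded pot

## Task

Put the chocolate balls away: lift the lid off the blue pot and lay it down on a free patch of the pale shelf liner, tip all four balls out of the thin white cup into the pot, stand the empty cup upright in the bamboo spoon rest, and put the lid back on the pot. Cup and lid are fragile: grip them as softly as you can, never knock them or set them down hard, and leave the egg cooker, the egg rack, the stack of egg cups and the pepper mill as they stand.

Things in the scene. Friction and masses are not known exactly. Their poses are not given: they have to be found in the camera images.
- pot: blue ceramic pot, loose, 0.8 kg: round, outer diameter 110 mm, 80 mm tall, wall 6 mm (mouth 98 mm wide), floor 8 mm thick; origin at the centre of its underside, z up
- lid: blue ceramic lid, 0.16 kg: plate 114 mm wide, 9 mm thick; locating disc 86 mm wide, 6 mm deep below it (6 mm play in the pot's mouth); wooden knob on it 24 mm wide, 28 mm tall. Origin: centre of the plate's underside, 80 mm above the pot's underside when closed, 6 mm above the liner when laid on it. Breaks if the pads press it over 80 N in all (40 N each), or it meets pot or liner over 40 N
- cup: thin white cup, no handle, 0.08 to 0.15 kg: straight, 60 mm wide, 70 mm tall, wall 3 mm, floor 5 mm; origin at the centre of its underside, z up along its axis. Holds four chocolate balls up to 27 mm high, which roll out when it is tipped 10 degrees past level. Breaks if the pads press it over 80 N in all (40 N each), or it meets pot, rest or liner over 40 N
- sweet0: yellow chocolate ball, 22 mm in diameter, 12 g, starting in the cup; origin at its centre
- sweet1: green chocolate ball, 22 mm in diameter, 12 g, starting in the cup; origin at its centre
- sweet2: red chocolate ball, 22 mm in diameter, 12 g, starting in the cup; origin at its centre
- sweet3: blue chocolate ball, 22 mm in diameter, 12 g, starting in the cup; origin at its centre
- rest: bamboo spoon rest, held fast to the liner by non-slip feet: round dish 104 mm in diameter, flat floor 6 mm above the liner and 94 mm wide inside an eight-sided lip whose top is 10 mm above the liner, with a gap at one side; origin at the centre of its underside
- egg_cups: bystander: three melamine egg cups nested in one loose stack (yellow, white, green), 56 mm in diameter, 81 mm tall; origin at the centre of its underside
- egg_rack: bystander: loose aluminium egg rack with four hen's eggs, 86 mm (x) by 116 mm (y), the eggs' tops at 73 mm; origin under its centre, on the liner
- cooker: bystander, fixed to the shelf: steel-grey egg cooker, round, 166 mm in diameter, clear dome with a black knob whose top is at 159 mm; its toggle switch stands out to 104 mm from the axis on its -x side at 25 to 50 mm height; origin at the centre of its underside
- liner: pale grey plastic liner fixed on the shelf, 3 mm thick, 560 mm (x) by 960 mm (y), on which everything stands; its top is at z = 0.003; origin at the centre of its underside
- mill: bystander: loose dark wooden pepper mill standing upright, 48 mm in diameter, 142 mm tall; origin at the centre of its underside
Not all that is in view belongs to the job. Leave any turquoise look-alike of the lid alone. Leave any red look-alike of the cup alone.

How it is judged:
On the way, in this order (a step that is already met when the one before it is completed fails the run):
1. the lid lies flat on the liner beside the pot, released (horizontal distance between lid and pot above 0.112 m and z of lid in the frame of liner below 0.0135 m and angle between lid's own z axis and vertical below 0.1 rad and contact force between the fingers and lid below 0.5 N), for 0.2 s.
2. the cup is tipped over above the pot (angle between cup's own z axis and vertical above 1.4 rad and horizontal distance between cup and pot below 0.15 m and height (world z) of cup above 0.08 m), for 0.1 s.
3. all four chocolate balls are in the pot and the cup stands upright in the spoon rest, released (horizontal distance between each of sweet0, sweet1, sweet2, sweet3 and pot below 0.05 m and z of sweet0 in the frame of pot between 0 and 0.08 m and z of sweet1 in the frame of pot between 0 and 0.08 m and z of sweet2 in the frame of pot between 0 and 0.08 m and z of sweet3 in the frame of pot between 0 and 0.08 m and horizontal distance between cup and rest below 0.02 m and angle between cup's own z axis and vertical below 0.1 rad and z of cup in the frame of rest between 0.003 and 0.009 m and contact force between the fingers and cup below 0.5 N), for 0.2 s.
At the end, for the whole second after the job is handed in: All four chocolate balls are inside the pot, the lid lies flat and closed on the upright pot (within 10 mm of centre), the empty cup stands upright on the spoon rest's floor within 20 mm of its centre, everything released and at rest (all of step 3 and horizontal distance between lid and pot below 0.01 m and z of lid in the frame of pot between 0.077 and 0.083 m and angle between each of lid, pot's own z axis and vertical below 0.06 rad and linear speed of each of lid, cup below 0.02 m/s); the robot touches nothing.
It fails at once if the cup or the lid is squeezed with more than 80 N (both pads together) (contact force between the fingers and cup above 80 N or contact force between the fingers and lid above 80 N).
It fails at once if the cup meets the pot, the spoon rest or the liner with more than 40 N (contact force between cup and pot above 40 N or contact force between cup and rest above 40 N or contact force between cup and liner above 40 N).
It fails at once if the lid meets the pot or the liner with more than 40 N (contact force between lid and pot above 40 N or contact force between lid and liner above 40 N).
It fails at once if the stack of egg cups, the egg rack or the pepper mill is shifted by more than 15 mm (distance of any of egg_cups, egg_rack, mill from where it was at the start of the episode above 0.015 m).
It fails at once if the egg cooker is hit by robot, cup or lid with more than 5 N (contact force between any of the arm, the fingers, cup, lid and cooker above 5 N).
It also fails if it takes over 72 s, if anything falls off the work surface, if the arm or the gripper's body presses on something with over 40 N, if the wrist force passes 120 N, or if a joint passes its speed limit or range.

## Robot

A 7-joint arm with a two-finger parallel gripper is mounted at the origin on the work surface. World frame = base frame: x ahead of the robot, y to its left, z up, the work surface at z = 0. Lengths are in m, angles in rad, forces in N, time in s.
With the tool pointing down it reaches from about 0.425 to 0.825 m from the base axis. Payload 3.6 kg.
Tool frame: the origin (TCP) lies between the finger pads; the fingertips stand 8 mm ahead of it and the grasp point (between the pads) lies 11 mm behind it (ctrl.tip_extent is the distance from the TCP to the fingertips, in m); z points along the fingers, y is the line along which they close (so a half turn about z gives the same grasp; the last joint's range is limited). The gripper opens to 93 mm and grips with 3 to 60 N. Pads are 15 mm wide; open, the fingers measure 128 mm over their backs; the gripper's body (75 mm by 188 mm) begins 65 mm behind the grasp point.
Start: joints at [1.192, 0.615, -0.013, 1.423, 0.008, 1.103, -0.04], TCP at [0.225, -0.61, 0.227] pointing down, gripper open.
Joint ranges: [-3.12, 3.12], [-0.3, 2.06], [-1.34, 1.32], [0.26, 2.42], [-1.36, 4.5], [0.01, 1.98], [-2.84, 2.84]. Speed limits (rad/s): [2.79, 2.79, 3.14, 3.14, 3.14, 3.14, 3.14].

## Interface

Orientations are given as a rotation vector (axis times angle).
In Python, from station import ctrl gives the robot as it stands. The module is installed in compiled form; this text tells all that it offers.
- The arm moves only by the tool step_arm, never from a script. Its argument "deltas" is a list of rows, each a list of 3 entries, a list of its own where there are three numbers: the shift along the tool's x, y, z in cm, then the turn, a rotation vector about the tool's x, y, z in degrees, then the closure, from -1 (fully open) to 1 (shut). A call has 1 to 10 rows; each row shifts and turns the commanded pose from where the row before left it, along the tool's axes as they then stand; what a row does not reach is not made up. A row lasts 1/8 s, in which the tool goes at most 62.5 mm and 10.7 degrees, less where a joint would pass 70% of its speed; a pose out of reach is approached as far as the arm can. A call with a gripper value outside its range is refused whole. The fingers move at their own pace and stop on an object; "grip_force" is the grip in N (left out, the last holds). Time passes only in rows, so rows that do not move let the fingers close. It gives the time, the measured TCP pose, the force, the opening and the grip force at its end, in the units of the state.
- ctrl.observe(): the state, without advancing time (a new reading comes with each control period).
- ctrl.get_image(name): name is "scene" or "top"; returns (picture, depth): 384x512x3 uint8, red, green, blue; 384x512 float32, m along the optical axis (not along the pixel's ray), 0 where there is no reading.
- ctrl.calibration(name): a dict with "K" (3x3 intrinsics, pixels), "extrinsics" (4x4, takes a point from camera to world coordinates). Camera axes: x right, y down, z forward; pixel columns grow to the right and rows downward; lengths in m; the calibration is good to about 2 mm. A picture is of the moment at which its call begins. calibration takes no time and is no camera call.
- ctrl.sign_off(): hands the job in; it is judged then, once.
The state is a dict: "time_s": time; "joint_pos": joint angles; "joint_velocities": joint speeds; "tau": joint torques, N m; "eef_pos": TCP position; "orientation": TCP orientation; "wrist_force": force on the tool from outside, world axes, zero at the start; "moment": the same for the moment, N m; "grip_width": finger opening in m; "grasp_force": force on a finger pad.
Only numpy, scipy, OpenCV 4.12 (cv2) and the standard library are available. Lean on these libraries where they do the work, as an engineer would, in place of code of your own. Each camera call takes 0.05 s, during which the arm holds its last target. There are 200 camera calls.

## Working session

There is one attempt and no reset: what is moved stays moved. The work goes in short steps, Python scripts to look and compute and a tool call to move; the robot and the scene stay as the last step left them, time stands still between calls to the robot, and variables do not carry over. Pictures are saved under pics/ and viewed, at most 11 in all, crops included, and the job is handed in when it is done.

Besides the shell and the picture viewer there is one more tool, called after "Call:" as name([rows], argument=value, ...), one row to a line, values as JSON. step_arm: Moves the arm, as the interface text tells. Its arguments: {"type":"object","properties":{"deltas":{"type":"array"},"grip_force":{"type":"number"}},"required":["deltas"]}

```bash
mkdir -p pics
cat > h.py <<'E'
import numpy as np, cv2
from station import ctrl
def snap(n,f):
    im,d=ctrl.get_image(n); np.savez('pics/%s.npz'%f,d=d,im=im); cv2.imwrite('pics/%s.png'%f,im[:,:,::-1]); return im,d
def cal(n):
    c=ctrl.calibration(n); return np.array(c['K']),np.array(c['extrinsics'])
def cloud(n,d):
    K,T=cal(n); v,u=np.mgrid[:d.shape[0],:d.shape[1]]
    p=np.stack([(u-K[0,2])/K[0,0]*d,(v-K[1,2])/K[1,1]*d,d],-1)
    return p@T[:3,:3].T+T[:3,3]
E
python3 - <<'E'
from h import *
a,_=snap('top','t0'); b,_=snap('scene','s0')
cv2.imwrite('pics/tb.png',cv2.resize(a[:,:,::-1],(800,600)))
cv2.imwrite('pics/sb.png',cv2.resize(b[:,:,::-1],(800,600)))
print(ctrl.observe()); print(cal('top'))
E
```

```text
{'time_s': 0.1, 'joint_pos': array([ 1.19152054,  0.61584506, -0.012603  ,  1.42468241,  0.00807314,
        1.10341013, -0.04039128]), 'joint_velocities': array([-6.17928642e-05, -1.21421688e-03,  9.62519675e-04, -4.65961851e-03,
        7.13412232e-04, -1.38054502e-03, -1.08245987e-03]), 'tau': array([ 1.24388655e-03, -4.60043049e+01,  2.10038689e-01, -1.66246033e+01,
       -6.11375598e-02,  1.68901862e-02,  1.02206845e-04]), 'eef_pos': array([ 0.22435641, -0.60933466,  0.22560102]), 'orientation': array([-3.09061077e+00, -5.50951948e-01,  6.50313664e-04]), 'wrist_force': array([-0.39534379,  0.75894833,  0.81998778]), 'moment': array([ 0.0150552 , -0.00346682, -0.00342847]), 'grasp_force': 0.0, 'grip_width': 0.09305488963457077}
(array([[453.33414527,   0.        , 259.57872996],
       [  0.        , 453.33414527, 192.85342838],
       [  0.        ,   0.        ,   1.        ]]), array([[ 0.01072455, -0.98587513,  0.16713833,  0.44628262],
       [-0.99979233, -0.01346874, -0.01529378,  0.01677551],
       [ 0.0173289 , -0.1669396 , -0.98581483,  1.09337038],
       [ 0.        ,  0.        ,  0.        ,  1.        ]]))
```

View pics/tb.png

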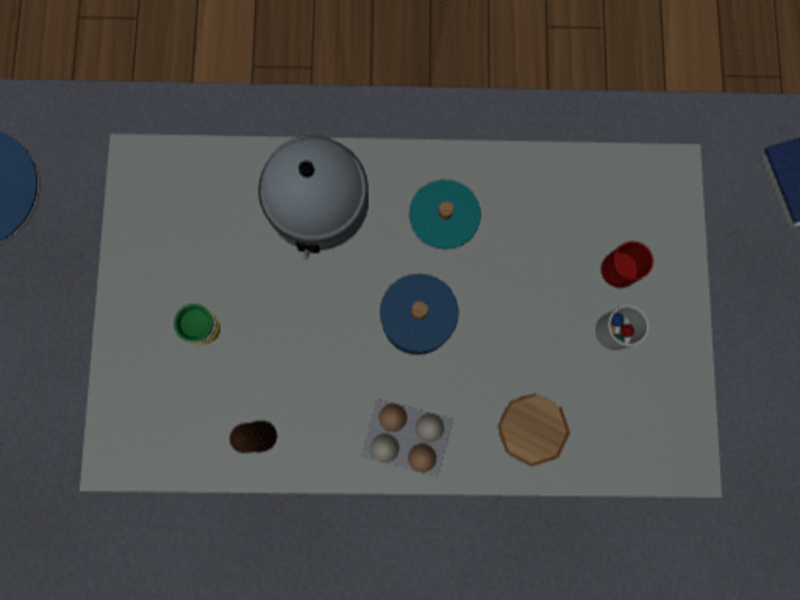

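View pics/sb.png

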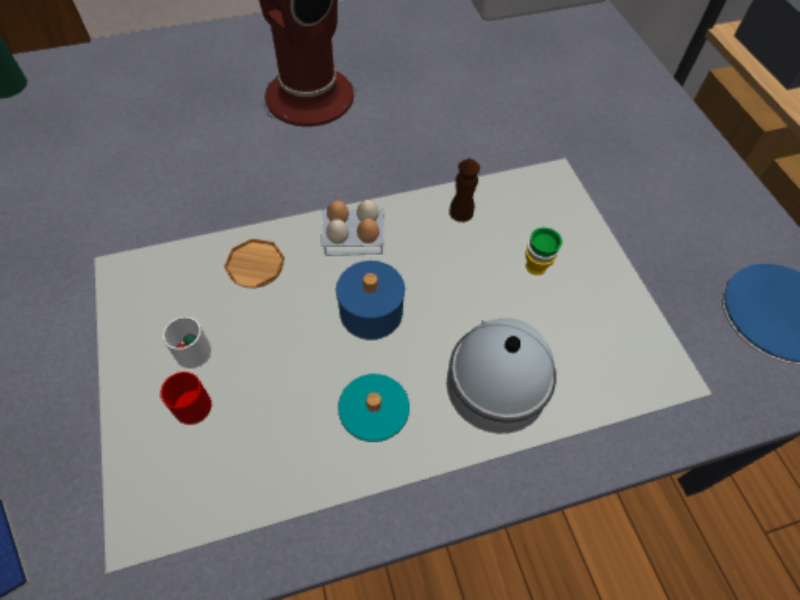

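Candidates (800x600 top view): lid – blue lid on the pot (419,313), turquoise look-alike (445,214), blue plate off the liner (5,185). Cup – white with balls (628,327), red look-alike (627,264). I choose the blue lid on the pot and the white cup; one crop will confirm.

Run:
```python
from h import *
z=np.load('pics/t0.npz'); P=cloud('top',z['d']); im=z['im']
zs=np.load('pics/s0.npz'); S=cloud('scene',zs['d'])
k=512/800
def rep(nm,P,u,v,r,zmin,zmax):
    u*=k;v*=k;r*=k
    V,U=np.mgrid[:384,:512]; m=(abs(U-u)<r)&(abs(V-v)<r)&(P[...,2]>zmin)&(P[...,2]<zmax)
    q=P[m]
    if len(q)<3: print(nm,'none');return
    c,R=cv2.minEnclosingCircle(q[:,:2].astype(np.float32))
    print(nm,len(q),'circ',np.round(c,4),round(R,4),'mean',q.mean(0).round(4),'zmax',q[:,2].max().round(4))
for nm,P_,l in [('top',P,dict(lid=(419,313,45,.083,.1),knob=(419,310,12,.105,.13),cup=(628,327,24,.066,.08),rest=(534,430,42,.0075,.02),teal=(445,214,42,.012,.05),tknob=(445,210,12,.035,.06),red=(627,264,30,.066,.08),cook=(313,190,62,.03,.2),eggs=(407,437,45,.03,.1),mill=(253,437,30,.1,.16),egcup=(195,323,30,.07,.1))),
  ('sc',S,dict(lid=(371,295,40,.083,.1),knob=(370,282,12,.105,.13),cup=(187,340,24,.066,.08),rest=(255,264,34,.0075,.02)))]:
    for n,a in l.items(): rep(nm+' '+n,P_,*a)
print('liner z',np.median(P[250:260,200:210,2]))
a=im[170:300,220:440]; cv2.imwrite('pics/c0.png',cv2.resize(a[:,:,::-1],None,fx=3.6,fy=3.6,interpolation=cv2.INTER_CUBIC))
```

```text
top lid 1881 circ [ 0.6023 -0.0174] 0.0571 mean [ 0.6015 -0.017   0.0911] zmax 0.0991
top knob 101 circ [ 0.6026 -0.017 ] 0.0121 mean [ 0.6017 -0.0169  0.1179] zmax 0.1236
top cup 138 circ [ 0.5893 -0.3244] 0.0305 mean [ 0.5897 -0.3243  0.0709] zmax 0.077
top rest 989 circ [ 0.4422 -0.1892] 0.0761 mean [ 0.4368 -0.1943  0.0098] zmax 0.0172
top teal 1588 circ [ 0.7719 -0.0592] 0.057 mean [ 0.7702 -0.0592  0.0186] zmax 0.0495
top tknob 79 circ [ 0.7722 -0.0597] 0.0123 mean [ 0.7705 -0.0595  0.0442] zmax 0.0495
top red 143 circ [ 0.6883 -0.3357] 0.0305 mean [ 0.6882 -0.3364  0.0706] zmax 0.0752
top cook 4041 circ [0.7851 0.139 ] 0.0881 mean [0.7706 0.1358 0.1156] zmax 0.1647
top eggs 1860 circ [ 0.4245 -0.0036] 0.0713 mean [ 0.425  -0.0029  0.0512] zmax 0.0784
top mill 318 circ [0.4235 0.2161] 0.0203 mean [0.4237 0.2134 0.1317] zmax 0.1479
top egcup 449 circ [0.5846 0.3064] 0.0281 mean [0.5849 0.3079 0.0775] zmax 0.0887
sc lid 1234 circ [ 0.6025 -0.0209] 0.0576 mean [ 0.607  -0.0211  0.0907] zmax 0.0989
sc knob 83 circ [ 0.6039 -0.0196] 0.0122 mean [ 0.6055 -0.0204  0.116 ] zmax 0.1216
sc cup 125 circ [ 0.5901 -0.3274] 0.0308 mean [ 0.5904 -0.3253  0.0703] zmax 0.0757
sc rest 540 circ [ 0.4381 -0.1974] 0.0543 mean [ 0.4386 -0.1965  0.0095] zmax 0.0147
liner z 0.0021626678121837717
```

View pics/c0.png

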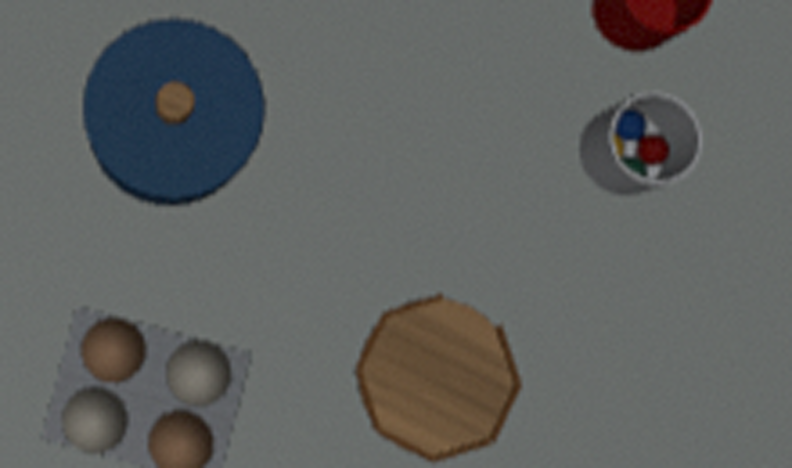

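The crop confirms it: blue lid with wooden knob at (175,102) and the white cup with balls at (655,140). The red cup sits just above it, at (640,10). I'll go to the lid knob first.

Call:
step_arm([
  [[0,0,0],[0,0,10.1],-1],
  [[0,0,0],[0,0,10.1],-1],
  [[2.7,-4.22,0],[0,0,0],-1],
  [[2.7,-4.22,0],[0,0,0],-1],
  [[2.7,-4.22,0],[0,0,0],-1],
  [[2.7,-4.22,0],[0,0,0],-1],
  [[2.7,-4.22,0],[0,0,0],-1],
  [[2.7,-4.22,0],[0,0,0],-1],
  [[2.7,-4.22,0],[0,0,0],-1],
  [[2.7,-4.22,0],[0,0,0],-1],
], grip_force=10)

```text
time_s: 1.35
eef_pos: [0.441, -0.2707, 0.2264]
orientation: [-3.141, -0.0, 0.001]
wrist_force: [0.8, -0.9, -0.3]
grip_width: 0.0928
grasp_force: 0.0
```

```bash
cat >> h.py <<'E'
from scipy.spatial.transform import Rotation as Ro
import json
def obs():
    o=ctrl.observe(); open('log.jsonl','a').write(json.dumps([list(o['joint_pos']),list(o['eef_pos']),list(o['orientation'])])+'\n')
    print('t',o['time_s'],'q',o['joint_pos'].round(3),'p',o['eef_pos'].round(4)); print(Ro.from_rotvec(o['orientation']).as_matrix().round(3).tolist(),'w',o['grip_width'],'g',o['grasp_force'],'F',np.round(o['wrist_force'],2)); return o
E
python3 -c "
from h import *;obs()"
```

```text
t 1.35 q [ 0.48   0.41   0.041  1.805 -0.02   0.928 -1.041] p [ 0.441  -0.2707  0.2264]
[[1.0, 0.0, -0.001], [0.0, -1.0, 0.0], [-0.001, -0.0, -1.0]] w 0.09284924603752291 g 0.0 F [ 0.77 -0.89 -0.32]
```

Call:
step_arm([
  [[2.7,-4.2,0],[0,0,0],-1],
  [[2.7,-4.2,0],[0,0,0],-1],
  [[2.7,-4.2,0],[0,0,0],-1],
  [[2.7,-4.2,0],[0,0,0],-1],
  [[2.7,-4.2,0],[0,0,0],-0.5],
  [[2.7,-4.2,0],[0,0,0],-0.3],
  [[0,0,3],[0,0,0],-0.3],
  [[0,0,3],[0,0,0],-0.3],
  [[0,0,3],[0,0,0],-0.3],
  [[0,0,0],[0,0,0],-0.3],
])

```text
time_s: 2.6
eef_pos: [0.6002, -0.0202, 0.134]
orientation: [-3.141, -0.001, 0.011]
wrist_force: [-1.0, -0.4, -0.4]
grip_width: 0.0602
grasp_force: 0.0
```

```bash
python3 -c "
from h import *;obs()"
```

```text
t 2.6 q [-0.004  0.64   0.002  1.676 -0.002  0.833 -1.572] p [ 0.6002 -0.0202  0.134 ]
[[1.0, 0.0, -0.007], [0.0, -1.0, 0.0], [-0.007, -0.0, -1.0]] w 0.06021240840406149 g 0.0 F [-1.01 -0.44 -0.4 ]
```

Call:
step_arm([
  [[0.25,-0.1,1.0],[0,0,0],-0.3],
  [[0,0,1.0],[0,0,0],-0.1],
  [[0,0,0.8],[0,0,0],0.1],
  [[0,0,0.3],[0,0,0],0.2],
  [[0,0,0],[0,0,0],0.3],
  [[0,0,0],[0,0,0],0.4],
  [[0,0,0],[0,0,0],0.5],
  [[0,0,0],[0,0,0],0.6],
  [[0,0,0],[0,0,0],0.8],
  [[0,0,0],[0,0,0],1],
], grip_force=10)

```text
time_s: 3.85
eef_pos: [0.6052, -0.0191, 0.106]
orientation: [-3.141, -0.001, -0.001]
wrist_force: [-0.0, 1.2, 2.5]
grip_width: 0.0235
grasp_force: 10.0
```

```bash
python3 -c "
from h import *;obs()"
```

```text
t 3.85 q [-5.000e-03  6.790e-01  1.000e-03  1.692e+00 -1.000e-03  7.700e-01
 -1.574e+00] p [ 0.6052 -0.0191  0.106 ]
[[1.0, 0.0, 0.001], [0.0, -1.0, 0.0], [0.001, -0.0, -1.0]] w 0.023465899184344198 g 10.000196546316147 F [-0.04  1.19  2.5 ]
```

Call:
step_arm([
  [[0,0,-0.4],[0,0,0],1],
  [[0,0,-0.8],[0,0,0],1],
  [[0,0,-1.5],[0,0,0],1],
  [[0,0,-2],[0,0,0],1],
  [[0,0,-2],[0,0,0],1],
  [[0,0,-1],[0,0,0],1],
  [[0,0,0],[0,0,0],1],
])

```text
time_s: 4.72
eef_pos: [0.6054, -0.0193, 0.1837]
orientation: [-3.142, -0.0, -0.003]
wrist_force: [0.3, -0.4, -1.8]
grip_width: 0.0235
grasp_force: 10.0
```

```bash
python3 -c "
from h import *;obs()
im,d=snap('scene','s1');cv2.imwrite('pics/s1c.png',cv2.resize(im[100:300,130:430,::-1],(750,500),interpolation=cv2.INTER_CUBIC))
obs()"
```

```text
t 4.725 q [-0.006  0.586  0.004  1.616 -0.002  0.937 -1.573] p [ 0.6054 -0.0193  0.1837]
[[1.0, 0.0, 0.002], [0.0, -1.0, 0.0], [0.002, -0.0, -1.0]] w 0.023518025279628804 g 9.999855011701584 F [ 0.32 -0.44 -1.8 ]
t 4.775 q [-0.006  0.587  0.003  1.618 -0.002  0.937 -1.573] p [ 0.6048 -0.0192  0.1828]
[[1.0, 0.0, 0.0], [0.0, -1.0, 0.0], [0.0, -0.0, -1.0]] w 0.023724003216332733 g 9.99985009431839 F [ 0.34 -0.24 -1.91]
```

View pics/s1c.png

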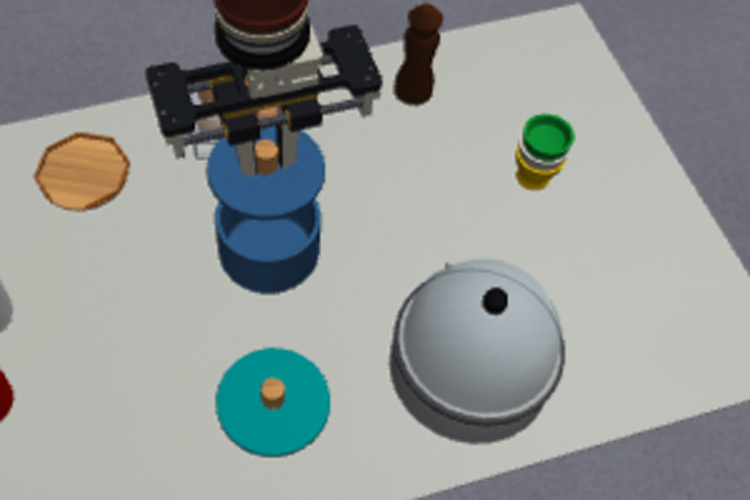

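The lid hangs level at (265,170) in the crop, and the pot is open below it. I'll lay it on the free patch at about (0.57, 0.14).

Call:
step_arm([
  [[-0.5,-2,0],[0,0,0],1],
  [[-0.9,-4,0],[0,0,0],1],
  [[-0.9,-4,0],[0,0,0],1],
  [[-0.7,-4,0],[0,0,0],1],
  [[-0.4,-2,0],[0,0,0],1],
  [[0,0,2],[0,0,0],1],
  [[0,0,4],[0,0,0],1],
  [[0,0,4],[0,0,0],1],
  [[0,0,3],[0,0,0],1],
  [[0,0,1],[0,0,0],1],
])

```text
time_s: 6.02
eef_pos: [0.5693, 0.14, 0.0405]
orientation: [3.14, -0.0, -0.007]
wrist_force: [0.5, -0.1, -1.4]
grip_width: 0.0238
grasp_force: 10.0
```

Call:
step_arm([
  [[0,0,0.2],[0,0,0],1],
  [[0,0,0.1],[0,0,0],1],
  [[0,0,0],[0,0,0],1],
])

```text
time_s: 6.4
eef_pos: [0.5717, 0.141, 0.0408]
orientation: [-3.141, -0.0, -0.003]
wrist_force: [0.2, -0.3, -1.7]
grip_width: 0.0239
grasp_force: 10.0
```

```bash
python3 -c "
from h import *;obs()"
```

```text
t 6.4 q [-0.279  0.752 -0.     1.784  0.     0.603 -1.85 ] p [0.5717 0.141  0.0408]
[[1.0, 0.0, 0.002], [0.0, -1.0, 0.001], [0.002, -0.001, -1.0]] w 0.02385027407503131 g 9.999749511480331 F [ 0.15 -0.33 -1.67]
```

Call:
step_arm([
  [[0,0,0.15],[0,0,0],1],
  [[0,0,0.15],[0,0,0],1],
  [[0,0,0.1],[0,0,0],1],
  [[0,0,0],[0,0,0],1],
])

```text
time_s: 6.9
eef_pos: [0.5708, 0.1408, 0.0356]
orientation: [-3.142, -0.0, 0.0]
wrist_force: [-0.1, 0.5, -1.3]
grip_width: 0.0239
grasp_force: 10.0
```

Call:
step_arm([
  [[0,0,0.1],[0,0,0],1],
  [[0,0,0.1],[0,0,0],1],
  [[0,0,0],[0,0,0],1],
])

```text
time_s: 7.28
eef_pos: [0.5708, 0.1408, 0.0336]
orientation: [3.142, 0.0, -0.0]
wrist_force: [0.7, -0.4, -1.9]
grip_width: 0.0235
grasp_force: 10.0
```

Call:
step_arm([
  [[0,0,0.1],[0,0,0],1],
  [[0,0,0.1],[0,0,0],1],
  [[0,0,0],[0,0,0],1],
])

```text
time_s: 7.65
eef_pos: [0.5709, 0.1408, 0.0318]
orientation: [-3.142, -0.0, -0.0]
wrist_force: [-2.0, 0.3, -0.3]
grip_width: 0.0237
grasp_force: 10.0
```

Call:
step_arm([
  [[0,0,0.1],[0,0,0],1],
  [[0,0,0],[0,0,0],1],
])

```text
time_s: 7.9
eef_pos: [0.5709, 0.1408, 0.0318]
orientation: [-3.141, -0.0, -0.0]
wrist_force: [-2.4, -0.4, 6.3]
grip_width: 0.0235
grasp_force: 10.0
```

Touchdown. Release and lift.

Call:
step_arm([
  [[0,0,0],[0,0,0],0.2],
  [[0,0,0],[0,0,0],-0.3],
  [[0,0,0],[0,0,0],-0.6],
  [[0,0,-1],[0,0,0],-0.6],
  [[0,0,-3],[0,0,0],-0.6],
  [[0,0,-5],[0,0,0],-1],
  [[0,0,-5],[0,0,0],-1],
  [[0,0,-4],[0,0,0],-1],
  [[0,2,0],[0,0,0],-1],
  [[-1,4.5,0],[0,0,0],-1],
])

```text
time_s: 9.15
eef_pos: [0.5608, 0.0768, 0.2107]
orientation: [-3.14, -0.007, -0.001]
wrist_force: [-1.1, -1.1, -0.0]
grip_width: 0.0928
grasp_force: 0.0
```

```bash
cat > fit.py <<'E'
# serial 7R chain: guess iiwa-like geometry and fit lengths/signs to the log
from h import *
from scipy.optimize import least_squares
import itertools
L=[json.loads(l) for l in open('log.jsonl')]
L.append([[1.19152054,0.61584506,-0.012603,1.42468241,0.00807314,1.10341013,-0.04039128],[.22435641,-.60933466,.22560102],[-3.09061077,-.550951948,.000650313]])
def fk(q,l,s):
    R=np.eye(3);p=np.array([0,0,l[0]]);ax='zyzyzyz';pts=[p]
    for i in range(7):
        R=R@Ro.from_euler(ax[i],s[i]*q[i]).as_matrix()
        if i in(2,4,6): p=p+R[:,2]*l[(i+1)//2+ (0 if i<6 else 0)-1+ (0)] if 0 else p+R[:,2]*l[{2:1,4:2,6:3}[i]]; pts.append(p)
    return p,R,pts
def fit(s):
    def f(l): return np.concatenate([np.r_[fk(q,l,s)[0]-p] for q,p,_ in L])
    r=least_squares(f,[.34,.42,.4,.25]); 
    ori=[(Ro.from_rotvec(o).inv()*Ro.from_matrix(fk(q,r.x,s)[1])).as_rotvec() for q,_,o in L]
    return r.x,np.abs(r.fun).max(),np.array(ori)
if __name__=='__main__':
    obs()
    for t in itertools.product([1,-1],repeat=3):
        s=[-1,1,t[0],1,t[1],1,t[2]]
        x,e,o=fit(s); print(s,x.round(3),round(e,4),o.std(0).round(3),o.mean(0).round(2))
E
python3 fit.py
```

```text
t 9.15 q [-0.177  0.499  0.005  1.696 -0.004  0.946 -1.737] p [0.5608 0.0768 0.2107]
[[1.0, 0.005, 0.001], [0.005, -1.0, 0.001], [0.001, -0.001, -1.0]] w 0.09284062452511277 g 0.0 F [-1.1  -1.11 -0.04]
[-1, 1, 1, 1, 1, 1, 1] [0.41  0.56  0.365 0.477] 0.046 [0.    0.    1.212] [-0.    0.    1.17]
[-1, 1, 1, 1, 1, 1, -1] [0.41  0.56  0.365 0.477] 0.046 [0.    0.    0.037] [-0.   -0.   -1.58]
[-1, 1, 1, 1, -1, 1, 1] [-1.339  0.558  0.364 -1.273] 0.0294 [0.01  0.011 1.219] [ 0.01 -0.01  1.17]
[-1, 1, 1, 1, -1, 1, -1] [-1.339  0.558  0.364 -1.273] 0.0294 [0.004 0.013 0.028] [ 0.    0.   -1.58]
[-1, 1, -1, 1, 1, 1, 1] [0.43  0.549 0.373 0.483] 0.0267 [0.01  0.01  1.232] [-0.01  0.01  1.18]
[-1, 1, -1, 1, 1, 1, -1] [0.43  0.549 0.373 0.483] 0.0267 [0.004 0.013 0.009] [-0.   -0.   -1.57]
[-1, 1, -1, 1, -1, 1, 1] [0.053 0.548 0.374 0.104] 0.0218 [0.    0.    1.239] [ 0.   -0.    1.18]
[-1, 1, -1, 1, -1, 1, -1] [0.053 0.548 0.374 0.104] 0.0218 [0. 0. 0.] [ 0.   -0.   -1.57]
```

Call:
step_arm([
  [[-0.85,5.05,-0.57],[0,0,0],-1],
  [[-0.85,5.05,-0.57],[0,0,0],-1],
  [[-0.85,5.05,-0.57],[0,0,0],-1],
  [[-0.85,5.05,-0.57],[0,0,0],-1],
  [[-0.85,5.05,-0.57],[0,0,0],-1],
  [[-0.85,5.05,-0.57],[0,0,0],-1],
  [[-0.85,5.05,-0.57],[0,0,0],-1],
  [[0,0,0],[0,0,9.6],-1],
  [[0,0,0],[0,0,9.7],-1],
  [[0,0,0],[0,0,9.6],-1],
])

```text
time_s: 10.4
eef_pos: [0.5, -0.2784, 0.2494]
orientation: [-3.039, 0.794, 0.004]
wrist_force: [-0.3, -0.7, 0.7]
grip_width: 0.0931
grasp_force: 0.0
```

```bash
python3 -c "
from h import *;obs()"
```

```text
t 10.4 q [ 0.35   0.476  0.185  1.625 -0.097  1.052 -1.519] p [ 0.5    -0.2784  0.2494]
[[0.872, -0.489, -0.003], [-0.489, -0.872, 0.001], [-0.003, 0.0, -1.0]] w 0.09307035333790223 g 0.0 F [-0.32 -0.65  0.69]
```

Call:
step_arm([
  [[0,0,0],[0,10,0],-1],
  [[0,0,0],[0,10,0],-1],
  [[0,0,0],[0,10,0],-1],
  [[0,0,0],[0,0,0],-1],
])

```text
time_s: 10.9
eef_pos: [0.496, -0.2759, 0.2469]
orientation: [2.832, -0.731, 0.734]
wrist_force: [0.7, 0.1, 0.5]
grip_width: 0.093
grasp_force: 0.0
```

```bash
python3 -c "
from h import *;obs()"
```

```text
t 10.9 q [ 0.33   0.287  0.162  2.082 -0.112  0.27  -1.503] p [ 0.496  -0.2759  0.2469]
[[0.765, -0.484, 0.425], [-0.423, -0.875, -0.235], [0.486, 0.0, -0.874]] w 0.09303274446460855 g 0.0 F [0.66 0.11 0.49]
```

Call:
step_arm([
  [[0,0,0],[0,10,0],-1],
  [[0,0,0],[0,10,0],-1],
  [[0,0,0],[0,5,0],-1],
  [[0,0,0],[0,0,0],-1],
])

```text
time_s: 11.4
eef_pos: [0.5094, -0.2812, 0.2796]
orientation: [2.703, -0.695, 1.015]
wrist_force: [-0.2, 0.2, -0.5]
grip_width: 0.093
grasp_force: 0.0
```

```bash
cat > fit2.py <<'E'
from h import *
from scipy.optimize import least_squares
S=[-1,1,-1,1,-1,1,-1]
def chain(q,l):
    # l: base h, upper, fore, tool, x-offsets after q3, q4, q5, q6
    h,a,b,t,o3,o4,o5,o6=l; R=np.eye(3); p=np.array([0,0,h]); pts=[p]
    post={2:(o3,a),3:(o4,0),4:(o5,b),5:(o6,0),6:(0,t)}
    for i in range(7):
        R=R@Ro.from_euler('zyzyzyz'[i],S[i]*q[i]).as_matrix()
        if i in post: p=p+R@np.array([post[i][0],0,post[i][1]]); pts.append(p)
    return p,R@Ro.from_euler('z',90,degrees=True).as_matrix(),pts
def load():
    L=[json.loads(l) for l in open('log.jsonl')]
    L.append([[1.19152054,0.61584506,-0.012603,1.42468241,0.00807314,1.10341013,-0.04039128],[.22435641,-.60933466,.22560102],[-3.09061077,-.550951948,.000650313]])
    return L
def dofit():
    L=load()
    f=lambda l:np.concatenate([(chain(q,l)[0]-p)/.001 for q,p,_ in L]+[np.array(l[4:])/.2,(np.array(l[:4])-[.36,.42,.4,.3])/.3])
    return least_squares(f,[.36,.42,.4,.3,0,0,0,0]),L
if __name__=='__main__':
    r,L=dofit(); print(r.x.round(3)); print(max(np.abs(r.fun[:3*len(L)])),'mm')
    for q,p,o in L[-3:]: print((Ro.from_rotvec(o).inv()*Ro.from_matrix(chain(q,r.x)[1])).as_rotvec().round(3))
E
python3 -c "
from h import *;obs()"; python3 fit2.py
```

```text
t 11.4 q [ 0.322  0.237  0.158  2.177 -0.764  0.018 -0.853] p [ 0.5094 -0.2812  0.2796]
[[0.659, -0.481, 0.577], [-0.364, -0.877, -0.314], [0.657, -0.003, -0.753]] w 0.09296888300058495 g 0.0 F [-0.22  0.21 -0.5 ]
[ 0.283  0.541  0.373  0.313  0.018  0.05  -0.041  0.005]
21.771440271944886 mm
[-0. -0. -0.]
[0. 0. 0.]
[-0. -0.  0.]
```

```bash
cat > fit3.py <<'E'
from h import *
from scipy.optimize import least_squares
from fit2 import load,S
def chain(q,l):
    T=np.reshape(l,(8,3)); R=np.eye(3); p=T[0].copy(); pts=[p]
    for i in range(7):
        R=R@Ro.from_euler('zyzyzyz'[i],S[i]*q[i]).as_matrix(); p=p+R@T[i+1]; pts.append(p)
    return p,R@Ro.from_euler('z',90,degrees=True).as_matrix(),pts
l0=np.zeros((8,3)); l0[0,2]=.36;l0[3,2]=.42;l0[5,2]=.4;l0[7,2]=.3
def dofit():
    L=load()
    f=lambda l:np.concatenate([(chain(q,l)[0]-p)/.001 for q,p,_ in L]+[(l-l0.ravel())/.1])
    return least_squares(f,l0.ravel()),L
if __name__=='__main__':
    r,L=dofit(); print(r.x.reshape(8,3).round(3)); print(np.abs(r.fun[:3*len(L)]).reshape(-1,3).max(1).round(1),'mm')
E
python3 fit3.py
```

```text
[[ 0.    -0.     0.308]
 [-0.    -0.006 -0.052]
 [-0.    -0.006  0.065]
 [ 0.    -0.005  0.485]
 [-0.    -0.005 -0.014]
 [ 0.    -0.     0.386]
 [-0.    -0.     0.005]
 [ 0.    -0.     0.305]]
[0. 0. 0. 0. 0. 0. 0. 0. 0. 0. 0.] mm
```

```bash
cat > plan.py <<'E'
from h import *
from fit3 import dofit,chain
from scipy.optimize import least_squares
r,_=dofit(); l=r.x
LO=np.array([-3.12,-.3,-1.34,.26,-1.36,.01,-2.84]);HI=np.array([3.12,2.06,1.32,2.42,4.5,1.98,2.84])
def toolR(t,phi,flip=1):  # tool z tilted t from down toward azimuth phi; y horizontal
    z=np.array([np.sin(t)*np.cos(phi),np.sin(t)*np.sin(phi),-np.cos(t)])
    y=flip*np.array([-np.sin(phi),np.cos(phi),0]); return np.stack([np.cross(y,z),y,z],1)
def ik(g,R,seeds):  # g = grasp point
    p=g+R[:,2]*.011; best=None
    for s in seeds:
        def f(q):
            pp,RR,_=chain(q,l); return np.r_[(pp-p)*100,(Ro.from_matrix(R.T@RR)).as_rotvec()*30,.02*(q-s)]
        o=least_squares(f,np.clip(s,LO+.03,HI-.03),bounds=(LO+.02,HI-.02),max_nfev=60)
        if np.abs(o.fun[:6]).max()<.15 and (best is None or o.cost<best[1]): best=(o.x,o.cost)
    return None if best is None else best[0]
def clear(g,R,rc,rad,top,w=.076):
    # min clearance of gripper boxes to a cylinder
    boxes=[((-.0375,.0375),(-.094,.094),(-.195,-.065)),((-.0075,.0075),(-w/2-.0175,-w/2),(-.065,.019)),((-.0075,.0075),(w/2,w/2+.0175),(-.065,.019))]
    m=1
    for b in boxes:
        G=np.stack(np.meshgrid(*[np.linspace(a,c,13) for a,c in b]),-1).reshape(-1,3)@R.T+g
        d=np.hypot(*(G[:,:2]-rc).T)-rad; h=G[:,2]-top
        m=min(m,np.where((d<0)&(h<0),np.maximum(d,h),np.hypot(np.maximum(d,0),np.maximum(h,0))).min(), G[:,2].min()-.003)
    return m
E
cat > srch.py <<'E'
from plan import *
cup=np.array([.590,-.3255,.003+.04]); rest=np.array([.4375,-.1955,.009+.04])
s0=np.array([.32,.4,.16,1.9,0,.5,-1.5])
seeds=[s0,np.array([.3,.5,.1,1.8,1.5,1.,0]),np.array([.3,.5,.1,1.8,3.1,.8,1.5]),np.array([.3,.5,.1,1.8,-1.,.8,0])]
rs=[np.array([.4,.3,.1,2.2,0,.8,-1.5]),np.array([.4,.3,.1,2.2,1.5,1.,0]),np.array([.4,.3,.1,2.2,3.1,1,1.5])]
for t in (50,60):
  for phi in range(-180,180,30):
    for fl in (1,-1):
      R=toolR(np.radians(t),np.radians(phi),fl); q=ik(cup,R,seeds)
      c=clear(cup,R,np.array([.688,-.336]),.031,.075)
      q2=ik(rest,R,rs)
      if q is not None or q2 is not None: print(t,phi,fl,'clr',round(c,3),'cup',None if q is None else q.round(2),'rest',None if q2 is None else q2.round(2))
E
time python3 srch.py
```

```text
50 -180 1 clr -0.012 cup None rest [ 0.21  1.03  0.08  1.47  0.15  1.49 -1.37]
50 -180 -1 clr -0.012 cup None rest [ 0.34  1.03 -0.17  1.47  0.29  1.53  1.61]
50 -150 1 clr -0.019 cup [ 0.14  1.22  0.25  0.99  0.37  1.58 -0.86] rest [ 0.04  0.98  0.09  1.65  0.42  1.29 -1.21]
50 -150 -1 clr -0.019 cup [ 0.38  1.23 -0.38  0.98  0.83  1.78  2.02] rest [ 0.31  1.01 -0.37  1.64  0.68  1.48  1.65]
50 -120 1 clr -0.005 cup [ 0.13  1.06  0.04  1.4   0.82  1.22 -0.88] rest [-0.12  0.91  0.12  1.91  0.76  1.01 -1.19]
50 -120 -1 clr -0.005 cup [ 0.27  1.07 -0.24  1.39  1.01  1.37  2.15] rest [ 0.23  0.95 -0.45  1.9   1.03  1.35  1.68]
50 -90 1 clr 0.012 cup [ 0.12  0.95  0.01  1.78  1.34  0.89 -1.03] rest [-0.13  0.86 -0.    2.23  1.4   0.88 -1.5 ]
50 -90 -1 clr 0.012 cup [0.08 0.95 0.08 1.78 1.31 0.84 2.12] rest [ 0.01  0.87 -0.2   2.22  1.43  1.03  1.62]
50 -60 1 clr 0.015 cup [ 0.43  0.91 -0.33  2.07  2.12  0.97 -1.19] rest None
50 -60 -1 clr 0.015 cup [0.04 0.91 0.27 2.09 2.31 0.6  1.53] rest None
50 -30 1 clr 0.022 cup [ 0.84  0.97 -0.6   2.2   2.71  0.92 -0.95] rest None
50 -30 -1 clr 0.
[... 2944 characters left out ...]
0 60 -1 clr 0.009 cup [ 0.91  1.13 -0.13  1.38 -0.92  1.26  0.9 ] rest [ 1.38  1.14 -0.79  1.98 -0.48  0.64  0.75]
60 90 1 clr 0.012 cup [ 0.79  1.29 -0.1   0.9  -0.62  1.73 -2.26] rest [ 0.79  1.04 -0.03  1.67 -0.67  1.36 -1.9 ]
60 90 -1 clr 0.012 cup [ 0.78  1.29 -0.07  0.9  -0.64  1.74  0.89] rest [ 1.13  1.14 -0.64  1.66 -0.25  1.16  0.79]
60 120 1 clr -0.02 cup None rest [ 0.6   1.1   0.01  1.42 -0.39  1.62 -1.81]
60 120 -1 clr -0.02 cup None rest [ 0.94  1.21 -0.68  1.41  0.03  1.55  0.85]
60 150 1 clr -0.022 cup None rest [ 0.4   1.14  0.05  1.31 -0.11  1.74 -1.6 ]
60 150 -1 clr -0.022 cup None rest [ 0.7   1.21 -0.58  1.3   0.23  1.78  1.12]
real	0m10.662s
user	0m11.213s
sys	0m0.032s
```

Run:
```python
from plan import *
s=np.array([.05,1,.03,1.8,1.4,1.,-1.1]); sv=np.array([.2,.5,.1,1.7,0,1,.56])
t=np.radians(55); R=toolR(t,np.radians(-90)); Z=R[:,2]
for nm,p,R_,sd in [('vert',np.array([.59,-.22,.25]),toolR(0,np.radians(-90)),sv),('stage',np.array([.59,-.22,.25]),R,s),('pre',np.array([.590,-.236,.1055])-.011*Z,R,s),('grasp',np.array([.59,-.3255,.043]),R,s),('lift',np.array([.59,-.3255,.2]),R,s),
  ('pour',np.array([.6035,-.05,.15]),R,s),('pourflip',np.array([.6035,-.05,.15]),toolR(t,np.radians(-90),-1),s+[0,0,0,0,0,0,3.1]),('rest+',np.array([.4375,-.1955,.15]),R,s),('rest',np.array([.4375,-.1955,.049]),R,s)]:
    q=ik(p,R_,[sd]); print(nm,None if q is None else q.round(2))
    if q is not None and nm in('grasp','rest'): print(np.array(chain(q,l)[2])[-4:].round(3).tolist())
```

```text
vert [ 0.23  0.57  0.15  1.47 -0.09  1.1   0.4 ]
stage [-0.05  0.65 -0.04  1.73  1.09  1.21 -0.75]
pre [-0.04  0.86 -0.05  1.8   1.23  1.1  -1.03]
grasp [ 0.09  0.98  0.02  1.78  1.4   0.96 -1.11]
[[0.449, -0.06, 0.574], [0.59, -0.08, 0.215], [0.59, -0.084, 0.212], [0.59, -0.335, 0.037]]
lift [ 0.11  0.73 -0.02  1.75  1.24  1.06 -0.79]
pour [-0.25  0.85 -0.16  1.65  1.01  1.36 -1.  ]
pourflip [-0.25  0.85 -0.17  1.65  1.02  1.36  2.14]
rest+ [-0.12  0.68 -0.06  2.21  1.26  1.05 -1.29]
rest [-0.13  0.91 -0.05  2.22  1.41  1.   -1.56]
[[0.434, 0.034, 0.607], [0.437, 0.05, 0.221], [0.438, 0.046, 0.218], [0.438, -0.205, 0.043]]
```

Call:
step_arm([
  [[0,0,0],[0,-10.3,0],-1],
  [[0,0,0],[0,-10.3,0],-1],
  [[0,0,0],[0,-10.3,0],-1],
  [[0,0,0],[0,-10.2,0],-1],
  [[0,0,0],[0,0,-9.9],-1],
  [[0,0,0],[0,0,-9.9],-1],
  [[0,0,0],[0,0,-9.9],-1],
  [[0,0,0],[0,0,-9.9],-1],
  [[0,0,0],[0,0,-9.9],-1],
  [[0,0,0],[0,0,-9.9],-1],
])

```text
time_s: 12.65
eef_pos: [0.5099, -0.2844, 0.2638]
orientation: [2.942, 0.815, 0.16]
wrist_force: [-0.7, -0.3, 0.0]
grip_width: 0.093
grasp_force: 0.0
```

Call:
step_arm([
  [[0,0,0],[0,0,-9.9],-1],
  [[0,0,0],[0,0,-9.9],-1],
  [[0,0,0],[0,0,-9.9],-1],
  [[0,0,0],[0,0,-9.9],-1],
  [[0,0,0],[0,0,-9.9],-1],
  [[0,0,0],[0,0,-9.9],-1],
  [[0,0,0],[0,0,0],-0.63],
])

```text
time_s: 13.52
eef_pos: [0.51, -0.2845, 0.2638]
orientation: [2.133, 2.13, 0.077]
wrist_force: [0.4, 0.1, 0.8]
grip_width: 0.0868
grasp_force: 0.0
```

```bash
python3 -c "
from h import *;obs()"
```

```text
t 13.525 q [ 0.304  0.42   0.255  1.694 -0.153  0.91   0.616] p [ 0.51   -0.2845  0.2638]
[[0.005, 0.992, 0.125], [0.999, 0.002, -0.053], [-0.053, 0.125, -0.991]] w 0.08683303186685516 g 0.0 F [0.4  0.1  0.83]
```

```bash
cat >> h.py <<'E'
def to(Rt,pt,o=None):
    o=o or ctrl.observe(); R=Ro.from_rotvec(o['orientation']).as_matrix(); Rt=R if Rt is None else Rt
    rv=np.degrees(Ro.from_matrix(R.T@Rt).as_rotvec()); d=np.array(pt)-o['eef_pos']
    print('turn deg',rv.round(2),np.linalg.norm(rv).round(1),'shift cm in target frame',(Rt.T@d*100).round(2),'in current',(R.T@d*100).round(2))
E
python3 - <<'E'
from plan import *
to(toolR(np.radians(55),np.radians(-90)),[.590,-.236,.1055])
E
```

```text
turn deg [  6.55 -51.9   -3.51] 52.4 shift cm in target frame [15.75  8.    5.11] in current [ 5.71  5.96 16.43]
```

Call:
step_arm([
  [[0,0,0],[1.09,-8.65,-0.58],-0.63],
  [[0,0,0],[1.09,-8.65,-0.58],-0.63],
  [[0,0,0],[1.09,-8.65,-0.58],-0.63],
  [[0,0,0],[1.09,-8.65,-0.58],-0.63],
  [[0,0,0],[1.09,-8.65,-0.58],-0.63],
  [[0,0,0],[1.09,-8.65,-0.58],-0.63],
  [[3.9,2,1.3],[0,0,0],-0.63],
  [[3.9,2,1.3],[0,0,0],-0.63],
  [[3.9,2,1.3],[0,0,0],-0.63],
  [[3.9,2,1.2],[0,0,0],-0.63],
])

```text
time_s: 14.78
eef_pos: [0.5926, -0.2341, 0.1061]
orientation: [1.641, 1.64, -0.848]
wrist_force: [1.1, 0.1, -0.2]
grip_width: 0.076
grasp_force: 0.0
```

Call:
step_arm([
  [[0,0,0],[0,0,0],-0.63],
])

```text
time_s: 14.9
eef_pos: [0.5923, -0.2323, 0.1038]
orientation: [1.637, 1.649, -0.85]
wrist_force: [0.3, -0.7, 0.7]
grip_width: 0.0755
grasp_force: 0.0
```

Run:
```python
from plan import *
obs()
R=toolR(np.radians(55),np.radians(-90))
to(R,[.590,-.236,.1055]); to(R,[.590,-.3345,.0367])
im,d=snap('top','t2');P=cloud('top',d)
a=im[130:300,300:512];cv2.imwrite('pics/t2c.png',cv2.resize(a[:,:,::-1],None,fx=3.5,fy=3.5,interpolation=cv2.INTER_CUBIC))
```

```text
t 14.9 q [-0.514  1.019  0.772  1.814  0.611  0.584 -0.559] p [ 0.5923 -0.2323  0.1038]
[[-0.004, 1.0, 0.007], [0.575, 0.008, -0.818], [-0.818, 0.001, -0.575]] w 0.07547319496227711 g 0.0 F [ 0.31 -0.68  0.73]
turn deg [ 0.4  -0.07  0.22] 0.5 shift cm in target frame [-0.35 -0.23  0.21] in current [-0.35 -0.24  0.2 ]
turn deg [ 0.4  -0.07  0.22] 0.5 shift cm in target frame [-0.36 -0.23 12.22] in current [-0.38 -0.32 12.22]
```

View pics/t2c.png

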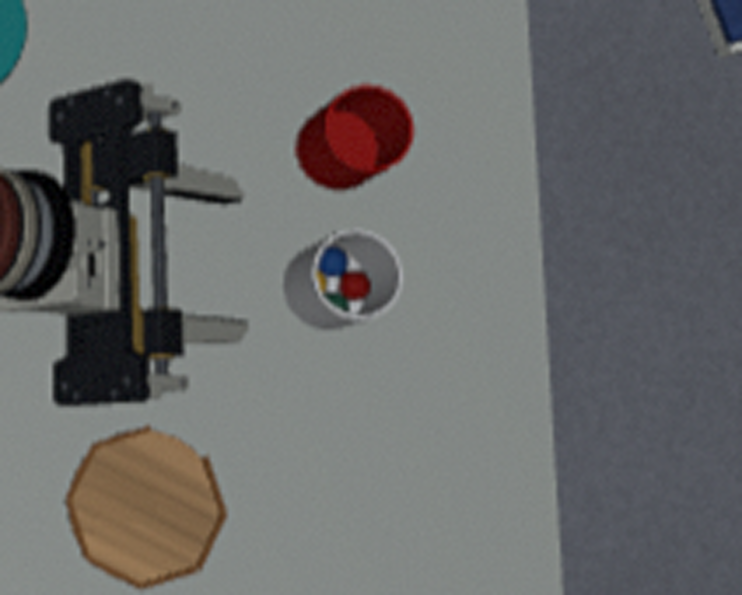

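The fingers, with tips at (240,192) and (245,328), straddle the white cup at (357,275), but slightly off toward +x. I'll check that in the depth data.

Run:
```python
from h import *
z=np.load('pics/t2.npz');P=cloud('top',z['d']);q=P[130:300,300:512].reshape(-1,3)
f=q[(q[:,2]>.085)&(q[:,2]<.16)&(q[:,1]<-.2)&(q[:,1]>-.27)]
for a,b in((.5,.59),(.59,.68)):
    s=f[(f[:,0]>a)&(f[:,0]<b)]; s=s[s[:,1]<-.205]; print(len(s),s[:,0].min(),s[:,0].max(),s[:,1].min(),s[:,0].mean())
c=q[(q[:,2]>.066)&(q[:,2]<.082)&(q[:,1]<-.29)&(q[:,0]<.64)]; print(cv2.minEnclosingCircle(c[:,:2].astype(np.float32)))
```

```text
96 0.5382170404640934 0.5547811067777645 -0.24225317997214543 0.5469238662509603
112 0.6303386095513059 0.6462286765827098 -0.24165364635096923 0.636446998499843
((0.5898342728614807, -0.32487985491752625), 0.030298987403512)
```

Call:
step_arm([
  [[-0.35,-0.25,1],[0,0,0],-0.63],
  [[0,0,2.5],[0,0,0],-0.63],
  [[0,0,2.5],[0,0,0],-0.63],
  [[0,0,2.5],[0,0,0],-0.63],
  [[0,0,2.0],[0,0,0],-0.63],
  [[0,0,1.2],[0,0,0],-0.63],
  [[0,0,0.5],[0,0,0],-0.63],
  [[0,0,0],[0,0,0],-0.63],
], grip_force=12)

```text
time_s: 15.95
eef_pos: [0.5887, -0.3364, 0.04]
orientation: [1.642, 1.645, -0.849]
wrist_force: [0.8, -0.4, -0.6]
grip_width: 0.076
grasp_force: 0.0
```

Run:
```python
from plan import *
obs()
R=toolR(np.radians(55),np.radians(-90))
to(R,[.590,-.3345,.0367])
```

```text
t 15.95 q [-0.36   1.165  0.822  1.806  0.665  0.36  -0.601] p [ 0.5887 -0.3364  0.04  ]
[[0.0, 1.0, 0.005], [0.575, 0.004, -0.818], [-0.818, 0.003, -0.575]] w 0.07595268926333382 g 0.0 F [ 0.76 -0.36 -0.61]
turn deg [ 0.28 -0.12 -0.03] 0.3 shift cm in target frame [0.37 0.13 0.03] in current [0.37 0.13 0.04]
```

Call:
step_arm([
  [[0.2,0.1,0],[0,0,0],-0.5],
  [[0,0,0],[0,0,0],-0.4],
  [[0,0,0],[0,0,0],-0.34],
  [[0,0,0],[0,0,0],-0.3],
  [[0,0,0],[0,0,0],-0.26],
  [[0,0,0],[0,0,0],-0.2],
  [[0,0,0],[0,0,0],0],
  [[0,0,0],[0,0,0],0.2],
], grip_force=12)

```text
time_s: 16.95
eef_pos: [0.5896, -0.3352, 0.0383]
orientation: [1.642, 1.645, -0.849]
wrist_force: [0.1, 2.4, 1.3]
grip_width: 0.0604
grasp_force: 12.0
```

Call:
step_arm([
  [[-0.4,0,-0.3],[0,0,0],0.2],
  [[-0.8,0,-0.57],[0,0,0],0.2],
  [[-1.6,0,-1.15],[0,0,0],0.2],
  [[-2.5,0,-1.7],[0,0,0],0.2],
  [[-2.5,0,-1.7],[0,0,0],0.2],
  [[0,0,0],[0,0,0],0.2],
])

```text
time_s: 17.7
eef_pos: [0.5895, -0.3372, 0.1363]
orientation: [1.644, 1.64, -0.846]
wrist_force: [0.8, -0.4, -1.6]
grip_width: 0.0607
grasp_force: 12.0
```

Run:
```python
from h import *
obs()
im,d=snap('scene','s3');cv2.imwrite('pics/s3c.png',cv2.resize(im[100:300,50:350,::-1],(750,500),interpolation=cv2.INTER_CUBIC))
```

```text
t 17.7 q [-0.356  0.979  0.814  1.799  0.684  0.485 -0.481] p [ 0.5895 -0.3372  0.1363]
[[0.006, 1.0, 0.006], [0.575, 0.002, -0.818], [-0.818, 0.008, -0.575]] w 0.06065789374038093 g 11.999323172494769 F [ 0.75 -0.43 -1.61]
```

View pics/s3c.png

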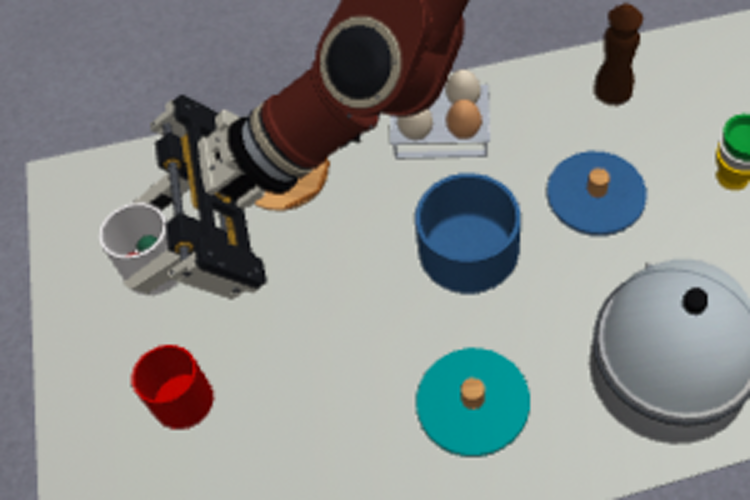

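The cup is held upright at (140,245), and the pot stands open at (468,230). Next I'll work out the pour pose.

Run:
```python
from plan import *
o=ctrl.observe(); q0=o['joint_pos']; R=toolR(np.radians(55),np.radians(-90))
c0=R.T@np.array([0,0,1])
for a in (120,140,150,160,170):
    c=R@Ro.from_euler('z',-a,degrees=True).as_matrix()@c0
    dn=np.array([0,0,-1])+c[2]*c; dn/=np.linalg.norm(dn)
    print(a,'tilt',np.degrees(np.arccos(c[2])).round(1),'mouth',(c*.03).round(3),'lip',(c*.03+dn*.027).round(3))
for g in ([.6035,-.05,.145],[.61,-.05,.145]):
    q=ik(np.array(g),R,[q0,np.array([-.6,1,.6,1.7,.5,.9,-.6])]); print(q.round(2) if q is not None else None)
to(R,np.array([.61,-.05,.145])+.011*R[:,2])
```

```text
120 tilt 90.4 mouth [ 0.021  0.021 -0.   ] lip [ 0.021  0.021 -0.027]
140 tilt 100.7 mouth [ 0.016  0.025 -0.006] lip [ 0.013  0.021 -0.032]
150 tilt 104.6 mouth [ 0.012  0.026 -0.008] lip [ 0.009  0.02  -0.034]
160 tilt 107.6 mouth [ 0.008  0.027 -0.009] lip [ 0.006  0.02  -0.035]
170 tilt 109.4 mouth [ 0.004  0.028 -0.01 ] lip [ 0.003  0.019 -0.035]
[-0.7   0.95  0.63  1.67  0.53  0.96 -0.61]
[-0.69  0.95  0.62  1.65  0.53  0.97 -0.6 ]
turn deg [ 0.31 -0.17 -0.17] 0.4 shift cm in target frame [ 15.5    2.08 -22.97] in current [ 15.57   2.16 -22.92]
```

Call:
step_arm([
  [[1.2,0,-1.8],[0,0,0],0.2],
  [[2.5,0,-3.6],[0,0,0],0.2],
  [[2.5,0,-3.6],[0,0,0],0.2],
  [[2.5,0.1,-3.6],[0,0,0],0.2],
  [[2.5,0.1,-3.6],[0,0,0],0.2],
  [[2.5,0,-3.6],[0,0,0],0.2],
  [[1.3,0,-1.9],[0,0,0],0.2],
  [[0,0,0],[0,0,0],0.2],
])

```text
time_s: 18.75
eef_pos: [0.5907, -0.0674, 0.1327]
orientation: [1.636, 1.653, -0.847]
wrist_force: [-1.0, 0.3, -1.6]
grip_width: 0.0605
grasp_force: 12.0
```

Run:
```python
from plan import *
obs(); R=toolR(np.radians(55),np.radians(-90)); to(R,[.592,-.071,.1387])
```

```text
t 18.75 q [-0.735  0.961  0.699  1.728  0.489  0.885 -0.576] p [ 0.5907 -0.0674  0.1327]
[[-0.006, 1.0, 0.009], [0.577, 0.011, -0.817], [-0.817, 0.0, -0.577]] w 0.0605154692498773 g 11.999416379258037 F [-0.98  0.29 -1.55]
turn deg [ 0.51 -0.25  0.34] 0.7 shift cm in target frame [-0.7   0.13 -0.04] in current [-0.7   0.13 -0.05]
```

Call:
step_arm([
  [[-0.7,0.1,0],[0,0,0],0.2],
  [[0,0,0],[0,0,-8],0.2],
  [[0,0,0],[0,0,-10],0.2],
  [[0,0,0],[0,0,-10],0.2],
  [[0,0,0],[0,0,-10],0.2],
  [[0,0,0],[0,0,-10],0.2],
  [[0,0,0],[0,0,-10],0.2],
  [[0,0,0],[0,0,-10],0.2],
  [[0,0,0],[0,0,-10],0.2],
  [[0,0,0],[0,0,-10],0.2],
])

```text
time_s: 20.0
eef_pos: [0.5904, -0.0792, 0.1417]
orientation: [0.043, 2.772, -1.443]
wrist_force: [0.3, 1.1, -1.5]
grip_width: 0.0606
grasp_force: 12.0
```

Run:
```python
from h import *
obs()
```

```text
t 20.0 q [-0.507  0.851  0.309  1.722  0.802  1.073  0.702] p [ 0.5904 -0.0792  0.1417]
[[-0.999, 0.032, 0.001], [0.017, 0.573, -0.819], [-0.027, -0.819, -0.573]] w 0.0606177736296896 g 11.993933077901602 F [ 0.32  1.14 -1.55]
```

Call:
step_arm([
  [[0,0.4,-0.6],[0,0,-8],0.2],
  [[0,0,0],[0,0,-10],0.2],
  [[0,0,0],[0,0,-10],0.2],
  [[0,0,0],[0,0,-10],0.2],
  [[0,0,0],[0,0,-8],0.2],
  [[0,0,0],[0,0,-6],0.2],
  [[0,0,0],[0,0,-6],0.2],
  [[0,0,0],[0,0,-6],0.2],
  [[0,0,0],[0,0,-6],0.2],
  [[0,0,0],[0,0,0],0.2],
])

```text
time_s: 21.25
eef_pos: [0.5908, -0.0718, 0.1418]
orientation: [1.343, -1.997, 1.041]
wrist_force: [-0.2, -0.4, -0.9]
grip_width: 0.0608
grasp_force: 12.0
```

Run:
```python
from h import *
obs()
im,d=snap('scene','s4');cv2.imwrite('pics/s4c.png',cv2.resize(im[90:290,130:430,::-1],(750,500),interpolation=cv2.INTER_CUBIC))
```

```text
t 21.25 q [-0.362  0.832  0.045  1.709  0.935  1.22   1.8  ] p [ 0.5908 -0.0718  0.1418]
[[-0.378, -0.926, 0.001], [-0.531, 0.216, -0.819], [0.758, -0.31, -0.573]] w 0.060847473358784196 g 11.998450448736548 F [-0.16 -0.4  -0.93]
```

View pics/s4c.png

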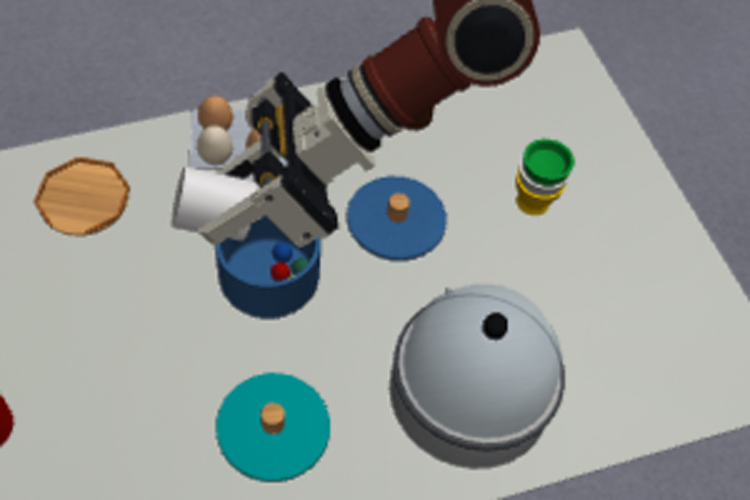

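The blue, red and green balls are visible in the pot at (282,262). The yellow one is probably hidden, so I'll tip a little further, wait, and then turn the cup back.

Call:
step_arm([
  [[0,0,0],[0,0,-8],0.2],
  [[0,0,0],[0,0,-7],0.2],
  [[0,0,0],[0,0,0],0.2],
  [[0,0,0],[0,0,0],0.2],
  [[0,-0.5,-0.2],[0,0,10],0.2],
  [[0,0,0],[0,0,10],0.2],
  [[0,0,0],[0,0,10],0.2],
  [[0,0,0],[0,0,10],0.2],
  [[0,0,0],[0,0,10],0.2],
  [[0,0,0],[0,0,10],0.2],
])

```text
time_s: 22.55
eef_pos: [0.5963, -0.0675, 0.1429]
orientation: [0.52, -2.59, 1.347]
wrist_force: [0.6, -0.2, -0.9]
grip_width: 0.0606
grasp_force: 12.0
```

Call:
step_arm([
  [[0,0,0],[0,0,10],0.2],
  [[0,0,0],[0,0,10],0.2],
  [[0,0,0],[0,0,10],0.2],
  [[0,0,0],[0,0,10],0.2],
  [[0,0,0],[0,0,10],0.2],
  [[0,0,0],[0,0,10],0.2],
  [[0,0,0],[0,0,10],0.2],
  [[0,0,0],[0,0,10],0.2],
  [[0,0,0],[0,0,10],0.2],
  [[0,0,0],[0,0,0],0.2],
])

```text
time_s: 23.8
eef_pos: [0.5964, -0.067, 0.1428]
orientation: [1.326, 2.011, -1.04]
wrist_force: [-0.4, -0.4, -0.2]
grip_width: 0.0606
grasp_force: 12.0
```

Run:
```python
from plan import *
obs(); R=toolR(np.radians(55),np.radians(-90)); Z=R[:,2]; o=ctrl.observe()
to(R,np.array([.4375,-.1955,.15])+.011*Z)
for g in ([.4375,-.1955,.15],[.4375,-.1955,.051]):
    q=ik(np.array(g),R,[o['joint_pos']]); print(None if q is None else q.round(2))
```

```text
t 23.8 q [-0.664  0.911  0.57   1.702  0.601  0.967 -0.263] p [ 0.5964 -0.067   0.1428]
[[-0.392, 0.92, 0.005], [0.527, 0.229, -0.818], [-0.754, -0.318, -0.575]] w 0.06063833330654581 g 12.000032365322113 F [-0.43 -0.41 -0.17]
turn deg [ 3.200e-01 -2.000e-02  2.305e+01] 23.1 shift cm in target frame [ -7.96 -15.89  11.22] in current [ -1.09 -17.8   11.12]
[-0.69  0.87  0.85  2.22  0.88  0.46 -0.87]
[-0.58  1.04  0.66  2.23  1.19  0.42 -1.35]
```

Call:
step_arm([
  [[0,0,0],[0,0,8],0.2],
  [[0,0,0],[0,0,8],0.2],
  [[0,0,0],[0.3,0,7],0.2],
  [[-0.7,-1.4,1.0],[0,0,0],0.2],
  [[-1.3,-2.6,1.9],[0,0,0],0.2],
  [[-1.3,-2.6,1.9],[0,0,0],0.2],
  [[-1.4,-2.7,1.9],[0,0,0],0.2],
  [[-1.3,-2.6,1.8],[0,0,0],0.2],
  [[-1.3,-2.6,1.8],[0,0,0],0.2],
  [[-0.7,-1.4,0.9],[0,0,0],0.2],
])

```text
time_s: 25.05
eef_pos: [0.4353, -0.2061, 0.1442]
orientation: [1.645, 1.646, -0.858]
wrist_force: [0.5, -0.6, -0.4]
grip_width: 0.0607
grasp_force: 12.0
```

Call:
step_arm([
  [[0,0,0],[0,0,0],0.2],
])

```text
time_s: 25.18
eef_pos: [0.436, -0.2057, 0.1442]
orientation: [1.645, 1.645, -0.858]
wrist_force: [-0.7, 0.3, -1.3]
grip_width: 0.0608
grasp_force: 12.0
```

Run:
```python
from plan import *
obs(); R=toolR(np.radians(55),np.radians(-90)); Z=R[:,2]
to(R,np.array([.4375,-.1955,.15])+.011*Z)
im,d=snap('top','t5');P=cloud('top',d)
a=im[170:330,220:420];cv2.imwrite('pics/t5c.png',cv2.resize(a[:,:,::-1],None,fx=3.7,fy=3.7,interpolation=cv2.INTER_CUBIC))
z=np.load('pics/t0.npz');P0=cloud('top',z['d']); q=P0.reshape(-1,3)
im0=z['im'].reshape(-1,3).astype(int); m=(im0[:,0]-im0[:,2]>25)&(abs(q[:,0]-.4375)<.065)&(abs(q[:,1]+.1955)<.065)&(q[:,2]<.03)
s=q[m]; print('rest',cv2.minEnclosingCircle(s[:,:2].astype(np.float32)),s.mean(0))
```

```text
t 25.175 q [-0.724  0.901  0.922  2.227  0.781  0.409 -0.769] p [ 0.436  -0.2057  0.1442]
[[-0.001, 1.0, -0.003], [0.575, -0.002, -0.818], [-0.818, -0.003, -0.575]] w 0.06078222566498275 g 11.99949525296688 F [-0.68  0.33 -1.32]
turn deg [-0.17 -0.07  0.06] 0.2 shift cm in target frame [ 0.11  0.15 -0.07] in current [ 0.11  0.15 -0.07]
rest ((0.4394857883453369, -0.19639503955841064), 0.054799411445856094) [ 0.43697225 -0.19492943  0.0083336 ]
```

View pics/t5c.png

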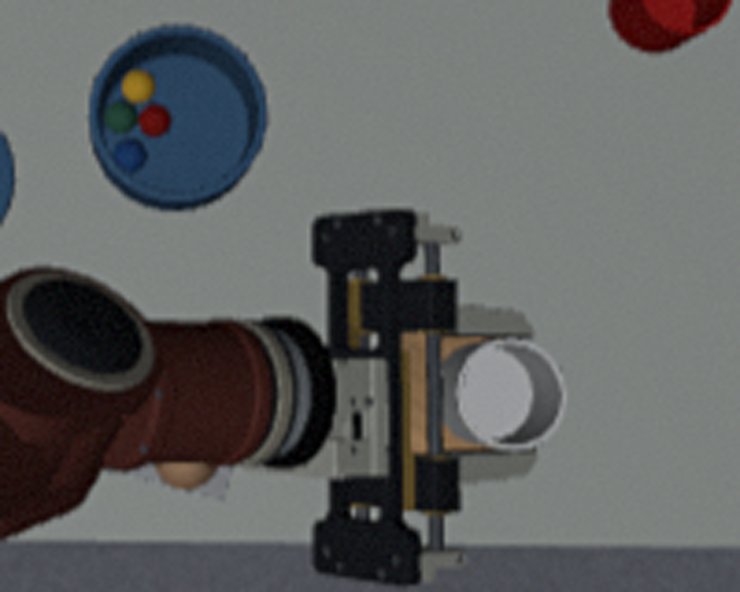

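All four balls lie in the pot: yellow (138,85), green (120,117), red (155,120) and blue (130,155). The empty cup hangs over the spoon rest, with its rim at (510,393). Now I'll lower it.

Call:
step_arm([
  [[0.8,0.1,0.57],[0,0,0],0.2],
  [[1.6,0.05,1.15],[0,0,0],0.2],
  [[1.6,0,1.15],[0,0,0],0.2],
  [[1.6,0,1.15],[0,0,0],0.2],
  [[0.8,0,0.57],[0,0,0],0.2],
  [[0.6,0,0.4],[0,0,0],0.2],
  [[0.4,0,0.3],[0,0,0],0.2],
  [[0,0,0],[0,0,0],0.2],
])

```text
time_s: 26.22
eef_pos: [0.4389, -0.2058, 0.053]
orientation: [1.645, 1.644, -0.854]
wrist_force: [0.3, 0.3, -0.4]
grip_width: 0.0608
grasp_force: 12.0
```

Run:
```python
from plan import *
obs(); R=toolR(np.radians(55),np.radians(-90)); Z=R[:,2]
to(R,np.array([.438,-.196,.05])+.011*Z)
```

```text
t 26.225 q [-0.708  1.14   0.903  2.233  0.76   0.218 -0.904] p [ 0.4389 -0.2058  0.053 ]
[[0.0, 1.0, -0.0], [0.575, -0.0, -0.818], [-0.818, 0.0, -0.575]] w 0.060783205771910036 g 11.999523555859923 F [ 0.32  0.31 -0.38]
turn deg [-0.02 -0.1  -0.02] 0.1 shift cm in target frame [ 0.8  -0.09  0.47] in current [ 0.8  -0.09  0.47]
```

Call:
step_arm([
  [[0.25,0,0.17],[0,0,0],0.2],
  [[0.16,0,0.12],[0,0,0],0.2],
  [[0,0,0],[0,0,0],0.2],
])

```text
time_s: 26.6
eef_pos: [0.4388, -0.2058, 0.0479]
orientation: [1.645, 1.644, -0.854]
wrist_force: [-0.2, -0.1, -0.6]
grip_width: 0.0609
grasp_force: 12.0
```

Call:
step_arm([
  [[0.08,0,0.06],[0,0,0],0.2],
  [[0.08,0,0.06],[0,0,0],0.2],
  [[0,0,0],[0,0,0],0.2],
])

```text
time_s: 26.98
eef_pos: [0.4388, -0.2058, 0.0459]
orientation: [1.645, 1.644, -0.855]
wrist_force: [0.1, -0.1, -0.8]
grip_width: 0.0607
grasp_force: 12.0
```

Call:
step_arm([
  [[0.08,0,0.06],[0,0,0],0.2],
  [[0,0,0],[0,0,0],0.2],
])

```text
time_s: 27.22
eef_pos: [0.4387, -0.2059, 0.0449]
orientation: [1.645, 1.644, -0.855]
wrist_force: [0.2, -0.0, -0.9]
grip_width: 0.0607
grasp_force: 12.0
```

Call:
step_arm([
  [[0.08,0,0.06],[0,0,0],0.2],
  [[0,0,0],[0,0,0],0.2],
])

```text
time_s: 27.48
eef_pos: [0.4387, -0.2061, 0.0443]
orientation: [1.645, 1.643, -0.855]
wrist_force: [-0.5, 0.3, 0.5]
grip_width: 0.0604
grasp_force: 12.0
```

Call:
step_arm([
  [[0.06,0,0.04],[0,0,0],0.2],
  [[0,0,0],[0,0,0],0.2],
])

```text
time_s: 27.72
eef_pos: [0.4387, -0.2062, 0.0442]
orientation: [1.645, 1.642, -0.856]
wrist_force: [0.1, 2.5, 4.5]
grip_width: 0.0605
grasp_force: 12.0
```

Call:
step_arm([
  [[0,0,0],[0,0,0],-0.32],
  [[0,0,0],[0,0,0],-0.38],
  [[0,0,0],[0,0,0],-0.5],
  [[0,0,0],[0,0,0],-0.65],
  [[0,0,0],[0,0,0],-0.7],
  [[0,0,-0.5],[0,0,0],-0.7],
  [[0,0,-1.5],[0,0,0],-0.7],
  [[0,0,-3],[0,0,0],-0.7],
  [[0,0,-3],[0,0,0],-0.7],
  [[0,0,-3],[0,0,0],-0.7],
])

```text
time_s: 28.98
eef_pos: [0.4386, -0.1149, 0.1072]
orientation: [1.646, 1.644, -0.854]
wrist_force: [0.5, 0.4, -1.0]
grip_width: 0.0787
grasp_force: 0.0
```

Run:
```python
from plan import *
o=obs()
im,d=snap('top','t6');P=cloud('top',d).reshape(-1,3)
c=P[(P[:,2]>.07)&(P[:,2]<.088)&(np.hypot(P[:,0]-.438,P[:,1]+.197)<.04)]; print('cup',cv2.minEnclosingCircle(c[:,:2].astype(np.float32)))
k=P[(P[:,2]>.034)&(P[:,2]<.056)&(np.hypot(P[:,0]-.571,P[:,1]-.141)<.03)]; print('knob',len(k),cv2.minEnclosingCircle(k[:,:2].astype(np.float32)) if len(k) else '')
p=P[(P[:,2]>.075)&(P[:,2]<.095)&(np.hypot(P[:,0]-.6035,P[:,1]+.019)<.062)]; print('pot',cv2.minEnclosingCircle(p[:,:2].astype(np.float32)),p.mean(0))
a=im[150:330,180:400];cv2.imwrite('pics/t6c.png',cv2.resize(a[:,:,::-1],None,fx=3.3,fy=3.3,interpolation=cv2.INTER_CUBIC))
R=toolR(0,0,-1); to(R,[.571,.141,.2])
```

```text
t 28.975 q [-0.838  0.936  0.778  2.18   0.646  0.556 -0.839] p [ 0.4386 -0.1149  0.1072]
[[0.0, 1.0, -0.001], [0.575, -0.001, -0.818], [-0.818, -0.0, -0.575]] w 0.07868158789977492 g 0.0 F [ 0.51  0.41 -0.95]
cup ((0.4391538202762604, -0.19535204768180847), 0.029954448342323303)
knob 85 ((0.5682976245880127, 0.14215916395187378), 0.011781690642237663)
pot ((0.6027272939682007, -0.017495235428214073), 0.055061355233192444) [ 0.60303579 -0.01718803  0.08137352]
turn deg [42.84 42.46 82.61] 102.3 shift cm in target frame [ 13.06 -25.3   -9.22] in current [  7.11  13.18 -25.92]
```

View pics/t6c.png

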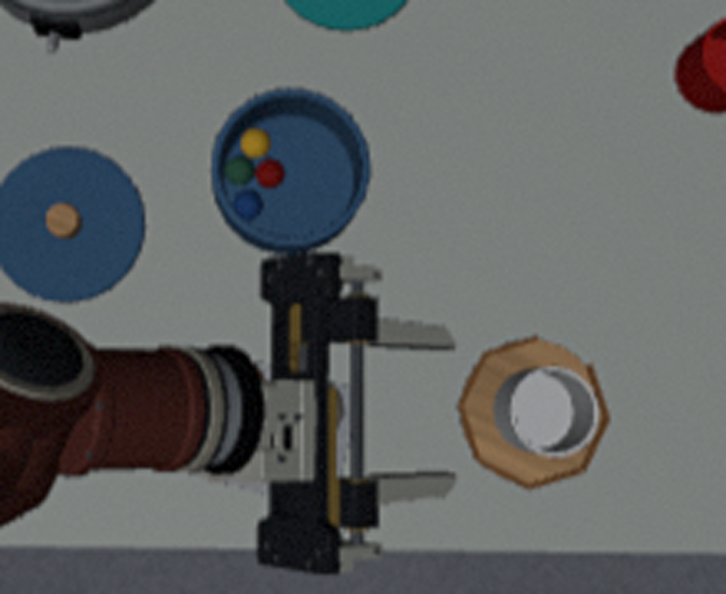

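The cup stands centred in the rest at (545,410), the lid knob is at (63,220), and all four balls are in the pot. Now to fetch the lid.

Call:
step_arm([
  [[0,0,0],[0,9.2,0],-0.7],
  [[0,0,0],[0,9.2,0],-0.7],
  [[0,0,0],[0,9.2,0],-0.7],
  [[0,0,0],[0,9.2,0],-0.7],
  [[0,0,0],[0,9.2,0],-0.7],
  [[0,0,0],[0,9,0],-0.7],
  [[1,0,-5],[0,0,0],-0.5],
  [[3,1.5,-4],[0,0,0],-0.3],
  [[4,2.2,0],[0,0,0],-0.3],
  [[4,2.2,0],[0,0,0],-0.3],
])

```text
time_s: 30.28
eef_pos: [0.4981, 0.0039, 0.197]
orientation: [2.225, 2.217, -0.0]
wrist_force: [0.6, 0.1, 0.8]
grip_width: 0.0607
grasp_force: 0.0
```

Call:
step_arm([
  [[4,2.2,0],[0,0,0],-0.3],
  [[4,2.2,0],[0,0,0],-0.3],
  [[4,2,0],[0,0,0],-0.3],
  [[1,0.5,0],[0,0,0],-0.3],
  [[0,0,0],[0,0,0],-0.3],
])

```text
time_s: 30.9
eef_pos: [0.5664, 0.1334, 0.1958]
orientation: [-2.221, -2.221, 0.003]
wrist_force: [0.2, -0.3, 0.3]
grip_width: 0.0603
grasp_force: 0.0
```

Run:
```python
from plan import *
o=obs(); R=toolR(0,np.radians(-90)); to(R,[.571,.141,.0325])
```

```text
t 30.9 q [-0.189  0.543 -0.126  1.665  0.081  0.941 -0.345] p [0.5664 0.1334 0.1958]
[[0.0, 1.0, -0.002], [1.0, -0.0, -0.001], [-0.001, -0.002, -1.0]] w 0.060295742858105315 g 0.0 F [ 0.21 -0.32  0.31]
turn deg [-0.1   0.06 -0.02] 0.1 shift cm in target frame [ 0.76  0.46 16.33] in current [ 0.77  0.49 16.33]
```

Call:
step_arm([
  [[0.7,0.5,2.5],[0,0,0],-0.3],
  [[0.1,0,4],[0,0,0],-0.3],
  [[0,0,4],[0,0,0],-0.3],
  [[0,0,3],[0,0,0],-0.3],
  [[0,0,1.6],[0,0,0],-0.3],
  [[0,0,0.6],[0,0,0],-0.2],
  [[0,0,0.3],[0,0,0],0],
  [[0,0,0],[0,0,0],0.2],
], grip_force=10)

```text
time_s: 31.9
eef_pos: [0.5725, 0.142, 0.0373]
orientation: [2.222, 2.22, 0.002]
wrist_force: [-0.5, -0.7, 0.5]
grip_width: 0.0412
grasp_force: 0.0
```

Run:
```python
from plan import *
o=obs(); R=toolR(0,np.radians(-90)); to(R,[.571,.141,.0325])
```

```text
t 31.9 q [-0.219  0.76  -0.099  1.78   0.119  0.606 -0.39 ] p [0.5725 0.142  0.0373]
[[0.001, 1.0, 0.001], [1.0, -0.001, 0.001], [0.001, 0.001, -1.0]] w 0.041168688147733876 g 0.0 F [-0.46 -0.67  0.52]
turn deg [ 0.08 -0.04 -0.05] 0.1 shift cm in target frame [-0.1  -0.15  0.48] in current [-0.11 -0.15  0.48]
```

Call:
step_arm([
  [[-0.1,-0.1,0.3],[0,0,0],0.2],
  [[0,0,0.1],[0,0,0],0.3],
  [[0,0,0],[0,0,0],0.4],
  [[0,0,0],[0,0,0],0.45],
  [[0,0,0],[0,0,0],0.5],
  [[0,0,0],[0,0,0],0.6],
  [[0,0,0],[0,0,0],0.8],
  [[0,0,0],[0,0,0],1],
  [[0,0,0],[0,0,0],1],
], grip_force=10)

```text
time_s: 33.02
eef_pos: [0.571, 0.1411, 0.0324]
orientation: [-2.222, -2.22, -0.0]
wrist_force: [-2.0, 0.2, 1.4]
grip_width: 0.0236
grasp_force: 10.0
```

Call:
step_arm([
  [[0,0,-0.5],[0,0,0],1],
  [[0,0,-1],[0,0,0],1],
  [[0,0,-3],[0,0,0],1],
  [[0,0,-4],[0,0,0],1],
  [[0,0,-4],[0,0,0],1],
  [[0,0,-2],[0,0,0],1],
  [[0,0,0],[0,0,0],1],
])

```text
time_s: 33.9
eef_pos: [0.5725, 0.1412, 0.1799]
orientation: [2.221, 2.219, 0.008]
wrist_force: [-0.3, -0.2, -1.3]
grip_width: 0.0239
grasp_force: 10.0
```

Run:
```python
from plan import *
o=obs(); R=toolR(0,np.radians(-90)); to(R,[.6045,-.0185,.13])
im,d=snap('top','t7');P=cloud('top',d).reshape(-1,3)
k=P[(P[:,2]>.13)&(P[:,2]<.15)&(np.hypot(P[:,0]-.571,P[:,1]-.141)<.075)]; print(len(k),cv2.minEnclosingCircle(k[:,:2].astype(np.float32)),k[:,2].mean())
```

```text
t 33.9 q [-0.199  0.568 -0.127  1.668  0.086  0.905 -0.36 ] p [0.5725 0.1412 0.1799]
[[0.001, 1.0, 0.005], [1.0, -0.001, 0.002], [0.002, 0.005, -1.0]] w 0.023944688778567372 g 9.99773696064949 F [-0.29 -0.16 -1.34]
turn deg [ 0.3  -0.1  -0.06] 0.3 shift cm in target frame [-15.97   3.2    4.99] in current [-15.98   3.19   4.98]
0 ((0.0, 0.0), 0.0) nan<stdin>:4: RuntimeWarning: Mean of empty slice.
  ret = ret.dtype.type(ret / rcount)
```

Call:
step_arm([
  [[-2,0.4,0],[0,0,0],1],
  [[-4,0.8,0],[0,0,0],1],
  [[-4,0.8,0],[0,0,0],1],
  [[-4,0.8,0],[0,0,0],1],
  [[-2,0.4,0],[0,0,0],1],
  [[0,0,1.5],[0,0,0],1],
  [[0,0,2],[0,0,0],1],
  [[0,0,1.2],[0,0,0],1],
  [[0,0,0],[0,0,0],1],
])

```text
time_s: 35.08
eef_pos: [0.6017, -0.0173, 0.1288]
orientation: [-2.217, -2.221, 0.003]
wrist_force: [0.3, 0.5, -1.7]
grip_width: 0.0236
grasp_force: 10.0
```

Run:
```python
from plan import *
o=obs(); R=toolR(0,np.radians(-90)); to(R,[.6045,-.0185,.106])
im,d=snap('scene','s8');P=cloud('scene',d)
z0=o['eef_pos'][2]-.023
im0=im.astype(int); m=(im0[...,2]-im0[...,0]>30)&(abs(P[...,2]-z0-.009)<.006)&(np.hypot(P[...,0]-.604,P[...,1]+.02)<.08)
k=P[m]; print(len(k),cv2.minEnclosingCircle(k[:,:2].astype(np.float32)),k[:,2].mean(),'ref scene seated (.6025,-.0209)/knob (.6039,-.0196)')
cv2.imwrite('pics/s8c.png',cv2.resize(im[110:270,160:360,::-1],(750,600),interpolation=cv2.INTER_CUBIC))
```

```text
t 35.075 q [ 0.068  0.65  -0.122  1.676  0.098  0.825 -0.094] p [ 0.6017 -0.0173  0.1288]
[[-0.002, 1.0, -0.004], [1.0, 0.002, 0.001], [0.001, -0.004, -1.0]] w 0.02362728630184286 g 9.99778836965561 F [ 0.32  0.55 -1.74]
turn deg [-0.21 -0.08  0.1 ] 0.2 shift cm in target frame [-0.12  0.28  2.28] in current [-0.12  0.29  2.28]
598 ((0.602637767791748, -0.018484871834516525), 0.056891027837991714) 0.11266709850136201 ref scene seated (.6025,-.0209)/knob (.6039,-.0196)
```

View pics/s8c.png

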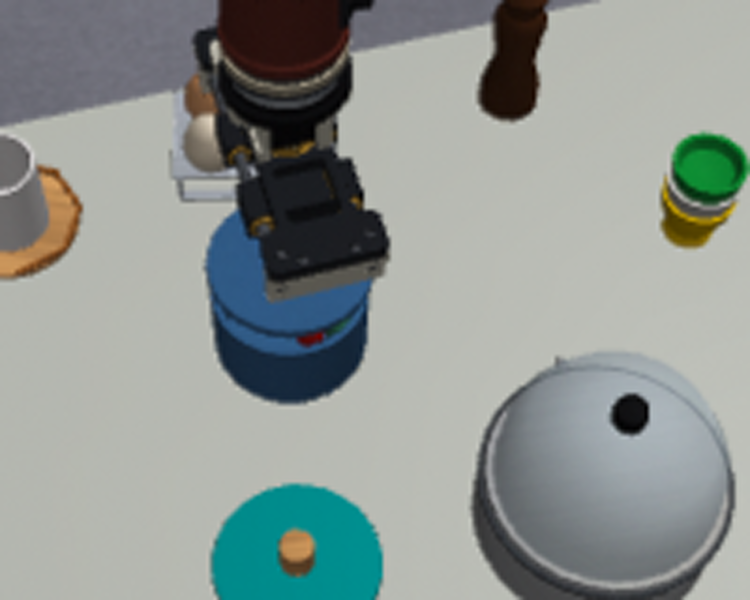

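The lid is centred over the pot at (290,270). I'll lower it gently.

Call:
step_arm([
  [[-0.1,0.15,0.5],[0,0,0],1],
  [[0,0,0.6],[0,0,0],1],
  [[0,0,0.4],[0,0,0],1],
  [[0,0,0.2],[0,0,0],1],
  [[0,0,0],[0,0,0],1],
])

```text
time_s: 35.75
eef_pos: [0.6043, -0.02, 0.1133]
orientation: [-2.222, -2.22, 0.0]
wrist_force: [0.6, 0.5, -1.2]
grip_width: 0.0235
grasp_force: 10.0
```

Call:
step_arm([
  [[0,0,0.15],[0,0,0],1],
  [[0,0,0.15],[0,0,0],1],
  [[0,0,0],[0,0,0],1],
])

```text
time_s: 36.12
eef_pos: [0.6043, -0.02, 0.1103]
orientation: [-2.222, -2.22, 0.0]
wrist_force: [0.5, -0.2, -2.3]
grip_width: 0.0234
grasp_force: 10.0
```

Call:
step_arm([
  [[0,0,0.1],[0,0,0],1],
  [[0,0,0],[0,0,0],1],
])

```text
time_s: 36.38
eef_pos: [0.6043, -0.02, 0.1094]
orientation: [-2.222, -2.22, -0.0]
wrist_force: [0.5, 0.5, -1.9]
grip_width: 0.0239
grasp_force: 10.0
```

Call:
step_arm([
  [[0,0,0.1],[0,0,0],1],
  [[0,0,0.1],[0,0,0],1],
  [[0,0,0],[0,0,0],1],
])

```text
time_s: 36.75
eef_pos: [0.6043, -0.02, 0.1073]
orientation: [-2.222, -2.22, 0.0]
wrist_force: [0.3, 0.2, -1.1]
grip_width: 0.0234
grasp_force: 10.0
```

Call:
step_arm([
  [[0,0,0.1],[0,0,0],1],
  [[0,0,0],[0,0,0],1],
])

```text
time_s: 37.0
eef_pos: [0.6045, -0.02, 0.1067]
orientation: [-2.222, -2.22, -0.001]
wrist_force: [-0.1, -0.9, -0.0]
grip_width: 0.0237
grasp_force: 10.0
```

Call:
step_arm([
  [[0,0,0.08],[0,0,0],1],
  [[0,0,0],[0,0,0],1],
])

```text
time_s: 37.25
eef_pos: [0.6045, -0.02, 0.1066]
orientation: [2.222, 2.221, 0.001]
wrist_force: [-1.8, 0.4, 4.8]
grip_width: 0.0239
grasp_force: 10.0
```

Seated at z 0.1066, as it was before. Release and retreat.

Call:
step_arm([
  [[0,0,0],[0,0,0],0.4],
  [[0,0,0],[0,0,0],0.2],
  [[0,0,0],[0,0,0],-0.2],
  [[0,0,0],[0,0,0],-0.4],
  [[0,0,-1],[0,0,0],-0.4],
  [[0,0,-3],[0,0,0],-0.4],
  [[0,0,-5],[0,0,0],-0.4],
  [[-4,0,-3],[0,0,0],-0.4],
  [[-5,0,0],[0,0,0],-0.4],
  [[-5,0,0],[0,0,0],-0.4],
])

```text
time_s: 38.5
eef_pos: [0.6046, -0.1613, 0.2272]
orientation: [2.22, 2.22, 0.002]
wrist_force: [0.5, 0.2, 0.4]
grip_width: 0.0649
grasp_force: 0.0
```

Call:
step_arm([
  [[-5,0,0],[0,0,0],-0.4],
  [[0,0,0],[0,0,0],-0.4],
  [[0,0,0],[0,0,0],-0.4],
])

```text
time_s: 38.88
eef_pos: [0.6044, -0.2091, 0.2259]
orientation: [-2.221, -2.221, -0.002]
wrist_force: [-0.7, 0.5, -0.3]
grip_width: 0.0651
grasp_force: 0.0
```

Run:
```python
from h import *
obs()
im,d=snap('scene','s9');P=cloud('scene',d).reshape(-1,3)
k=P[(P[:,2]>.083)&(P[:,2]<.1)&(np.hypot(P[:,0]-.604,P[:,1]+.02)<.065)]; print(cv2.minEnclosingCircle(k[:,:2].astype(np.float32)),k[:,2].mean())
A=np.c_[k[:,:2],np.ones(len(k))]; print('plane',np.linalg.lstsq(A,k[:,2],rcond=None)[0].round(3))
cv2.imwrite('pics/s9c.png',cv2.resize(im[90:290,90:390,::-1],(750,500),interpolation=cv2.INTER_CUBIC))
```

```text
t 38.875 q [ 0.37   0.601 -0.122  1.455  0.076  1.09   0.234] p [ 0.6044 -0.2091  0.2259]
[[0.0, 1.0, 0.0], [1.0, -0.0, 0.002], [0.002, 0.0, -1.0]] w 0.0650719027645246 g 0.0 F [-0.74  0.53 -0.33]
((0.6053351759910583, -0.02154129557311535), 0.05744913965463638) 0.09064693504163689
plane [-0.006  0.001  0.094]
```

View pics/s9c.png

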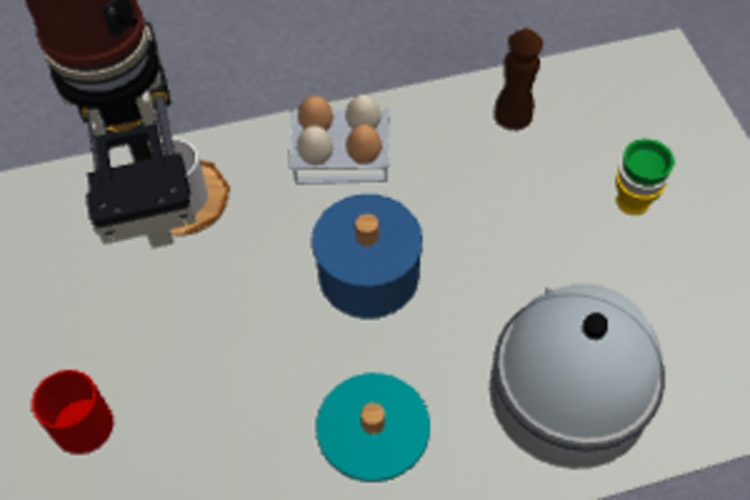

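The lid lies flat and closed on the pot at (367,240), the cup stands in the rest behind the gripper at (190,175), and the bystanders are where they were.

```bash
python3 -c "
from station import ctrl
print(ctrl.sign_off())"
```

```text
the job is handed in; nothing more can be done
None
```

The job is handed in at about 39 s: all four balls are in the closed pot, the empty cup stands in the spoon rest and nothing else moved as far as the pictures show; the sign-off gave no verdict.

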